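Put the sample cup on its domed plinth in the display case

TASK

Slide the guard door of the small display case open, set the smaller of the two white sauce cups upright and centred on top of the domed plinth inside so that it balances there, then slide the guard fully shut again. Set the cup down gently and leave the larger cup, the steel shaker and the label block where they stand.

Things in the scene. Friction and masses are not known exactly. Their poses are not given: they have to be found in the camera images.
- display_case: Fixed countertop display case, glass sides, metal rails, 200 (x) x 330 (y) mm; rail tops 125 mm above the table, their outer lips 138 mm. Origin: centre of its underside; z up, y along the tracks. Top: +y half is the loading opening (168 mm in x, y = +4 to +153 mm), -y half a fixed pane. Inner floor 18 mm above the table.
- guard (a joint): Sliding guard door: a clear framed pane, 190 (x) x 160 (y) x 6 mm, flat in the tracks on the case (underside 126 mm above the table). In m: 0 = fully shut over the opening; grows as the guard slides towards the case's -y, over the fixed pane; 0.150 = fully open. Slides with a few newtons.
- guard_grip (a point): Middle of the top of the guard's black bar grip, 164 mm above the table. The bar stands on the middle of the guard, 90 mm long along the case's x, 12 mm thick along the case's y, 32 mm tall (the pane is 32 mm below its top); it can be pinched from above, closing along the case's y.
- plinth_top (a point): Crown of the fixed metal domed plinth on the case floor under the loading opening, 76 mm above the table, 49 mm below the rails. Plinth 84 mm in diameter, domed with a radius of 50 mm, with a flat of 20 mm diameter at the very top.
- small_cup: The smaller white sauce cup: 62 mm across the rim, 54 mm across the foot, 34 mm tall, wall about 4 mm, open at the top, about 50 g. Origin: centre of its underside; z up.
- big_cup: The larger white sauce cup, 70 mm across, 42 mm tall, to be left alone. Origin: centre of its underside.
- steel_shaker: Steel shaker, 52 mm across, 88 mm tall, to be left alone. Origin: centre of its underside.
- labels: Block of paper labels, 60 x 52 x 29 mm, to be left alone. Origin: centre of its underside.
- plinth: The domed plinth itself, fixed. Origin: centre of its underside on the case floor, 58 mm below plinth_top.
Not all that is in view belongs to the job. What is shaped like the small_cup but yellow is not meant.

How it is judged:
On the way, in this order (a step that is already met when the one before it is completed fails the run):
1. the guard is slid open by at least 90 mm (value of joint guard above 0.09 m), for 0.1 s.
2. the smaller cup stands released on the plinth with the guard still open (horizontal distance between small_cup and plinth_top below 0.015 m and z of small_cup in the frame of plinth_top between -0.006 and 0.006 m and angle between small_cup's own z axis and vertical below 0.15 rad and linear speed of small_cup below 0.03 m/s and contact force between the fingers and small_cup below 0.05 N and value of joint guard above 0.07 m), for 0.2 s.
At the end, for the whole second after the job is handed in: The smaller cup stands at rest, upright (within 0.15 rad) on the plinth, centred within 15 mm and within 6 mm of the crown's height, let go of; the guard is fully shut (within 6 mm) and still (horizontal distance between small_cup and plinth_top below 0.015 m and z of small_cup in the frame of plinth_top between -0.006 and 0.006 m and angle between small_cup's own z axis and vertical below 0.15 rad and linear speed of small_cup below 0.03 m/s and contact force between the fingers and small_cup below 0.05 N and value of joint guard below 0.006 m and velocity of joint guard between -0.01 and 0.01 m/s); the robot touches nothing.
It fails at once if the cup is pressed or dropped hard on the plinth (over 25 N) (contact force between small_cup and plinth above 25 N).
It fails at once if the larger cup, the shaker or the label block is moved by more than 30 mm (distance of any of big_cup, steel_shaker, labels from where it was at the start of the episode above 0.03 m).
It also fails if it takes over 72 s, if anything falls off the work surface, if the arm or the gripper's body presses on something with over 40 N, if the wrist force passes 120 N, or if a joint passes its speed limit or range.

ROBOT

A 7-joint arm with a two-finger parallel gripper is mounted at the origin on a cart in front of the work surface, level with it; the furniture and walls round the work are solid. World frame = base frame: x ahead of the robot, y to its left, z up, the work surface at z = 0. Lengths are in m, angles in rad, forces in N, time in s.
With the tool pointing down it reaches from about 0.4 to 0.875 m from the base axis. Payload 19.3 kg.
Tool frame: the origin (TCP) lies at the very end of the fingers, on their centre line; the grasp point (between the pads) lies 19 mm behind it; z points along the fingers, y is the line along which they close (so a half turn about z gives the same grasp; the last joint's range is limited). The gripper opens to 85 mm and grips with 20 to 120 N. Pads are 22 mm wide; open, the fingers measure 114 mm over their backs; the gripper's body (76 mm by 85 mm) begins 54 mm behind the grasp point. The pads swing forward as they close: fully open they stand 13 mm farther back than shut.
Start: joints at [-1.37, 0.521, -0.036, 1.599, 0.021, 1.021, -0.113], TCP at [0.167, 0.602, 0.231] pointing down, gripper open.
Joint ranges: [-2.91, 2.91], [-0.3, 2.13], [-1.5, 1.42], [0.17, 2.43], [-1.26, 4.41], [0.16, 1.93], [-2.52, 2.52]. Speed limits (rad/s): [1.89, 1.89, 2.39, 2.39, 3.01, 3.01, 3.01].

INTERFACE

Orientations are given as [roll, pitch, yaw] about the fixed x, y, z axes, in that order (R = Rz(yaw) Ry(pitch) Rx(roll)).
In Python, from workcell import observe, grab_frame, job_done gives the robot as it stands.
- The arm moves only by the tool move_arm, never from a script. Its argument "plan" is a list that holds one entry, the list of rows, each a list of 7 numbers: the shift along the tool's x, y, z each as a share of 0.02 m, from -1 to 1, then the turn, a rotation vector about the tool's x, y, z each as a share of 6 degrees, from -1 to 1, then the opening, from -1 (shut) to 1 (fully open). A call has exactly 10 rows; each row shifts and turns the commanded pose from where the row before left it, along the tool's axes as they then stand; what a row does not reach is not made up. A row lasts 1/10 s, in which the tool goes at most 50 mm and 8.59 degrees, less where a joint would pass 70% of its speed; a pose out of reach is approached as far as the arm can. A call with a number of a shift or a turn outside -1 to 1 is refused whole. A call with a gripper value outside its range is refused whole. The fingers move at their own pace and stop on an object; "grip_force" is the grip in N (left out, the last holds). Time passes only in rows, so rows that do not move let the fingers close, or fill a call up. It gives the time, the measured TCP pose, the force, the opening and the grip force at its end, in the units of the state.
- observe(): the state, without advancing time (a new reading comes with each control period).
- grab_frame(name): name is "side" or "top" or "wrist"; returns a dict with "color" (480x640x3 uint8, red, green, blue), "intrinsics" (3x3 intrinsics, pixels), "k1" (the pictures are not rectified: a ray, as slopes to the right and down, at radius r is drawn at 1 + k1 r^2 times it, then the intrinsics apply), "position" and "orientation" of the camera in the world; the wrist camera has in their place "tool_from_camera" (4x4, takes a point from camera to tool coordinates, whose origin is the TCP and whose axes are the flange's). Camera axes: x right, y down, z forward; pixel columns grow to the right and rows downward; lengths in m; the calibration is good to about 2 mm. A picture is of the moment at which its call begins: read the wrist's pose just before it. There is no depth.
- job_done(): hands the job in; it is judged then, once.
The state is a dict: "clock": time; "qpos": joint angles; "qd": joint speeds; "joint_efforts": joint torques, N m; "position": TCP position; "tool_rot": TCP orientation; "force": force on the tool from outside, world axes, zero at the start; "moment": the same for the moment, N m; "grip_width": finger opening in m; "finger_force": force on a finger pad.
Only numpy, scipy, OpenCV 4.12 (cv2) and the standard library are available. Lean on these libraries where they do the work, as an engineer would, in place of code of your own. Each camera call takes 0.05 s, during which the arm holds its last target. There are 200 camera calls.

## Working session

There is one attempt and no reset: what is moved stays moved. The work goes in short steps, Python scripts to look and compute and a tool call to move; the robot and the scene stay as the last step left them, time stands still between calls to the robot, and variables do not carry over. Pictures are saved under pics/ and viewed, at most 10 in all, crops included, and the job is handed in when it is done.

Besides the shell and the picture viewer there is one more tool, called by a JSON object that holds its "op" and its "data". move_arm: Moves the arm, as the interface text tells. Shift numbers are shares of 0.02 m and turn numbers shares of 6 degrees, none past 1 either way. Its arguments: {"type":"object","properties":{"plan":{"type":"array"},"grip_force":{"type":"number"}},"required":["plan"]}

```bash
mkdir -p pics
cat > h.py <<'E'
import numpy as np, cv2
from workcell import observe, grab_frame
from scipy.spatial.transform import Rotation as R
def rot(o):
    o=np.array(o,float)
    return o if o.shape==(3,3) else (R.from_euler('xyz',o).as_matrix() if o.size==3 else R.from_quat(o).as_matrix())
def cam(name):
    s=observe(); f=grab_frame(name)
    if name=='wrist':
        T=np.array(f['tool_from_camera']); Rt=rot(s['tool_rot'])
        f['R']=Rt@T[:3,:3]; f['p']=Rt@T[:3,3]+np.array(s['position'])
    else: f['R']=rot(f['orientation']); f['p']=np.array(f['position'])
    return f
def ray(f,u,v):
    K=np.array(f['intrinsics']); d=np.array([(u-K[0,2])/K[0,0],(v-K[1,2])/K[1,1]]); x=d.copy()
    for _ in range(30): x=d/(1+f['k1']*(x@x))
    r=f['R']@np.array([x[0],x[1],1]); return f['p'],r/np.linalg.norm(r)
def onz(f,u,v,z):
    p,r=ray(f,u,v); return p+r*(z-p[2])/r[2]
def proj(f,X):
    c=f['R'].T@(np.array(X)-f['p']); x=c[:2]/c[2]; x=x*(1+f['k1']*(x@x)); K=np.array(f['intrinsics'])
    return np.array([x[0]*K[0,0]+K[0,2],x[1]*K[1,1]+K[1,2]])
def tri(f,a,g,b):
    p,r=ray(f,*a); q,s=ray(g,*b); t=np.linalg.lstsq(np.c_[r,-s],q-p,rcond=None)[0]
    A=p+t[0]*r;B=q+t[1]*s; return (A+B)/2,np.linalg.norm(A-B)
def save(f,n): cv2.imwrite('pics/'+n+'.png',f['color'][:,:,::-1])
E
python3 - <<'E'
from h import *
s=observe(); print(s)
for n in ['top','side']:
    f=cam(n); save(f,n+'0'); print(n,f['p'],f['R'].round(3).tolist(),f['intrinsics'],f['k1'])
f=grab_frame('wrist'); print(f['tool_from_camera'],f['k1'])
E
```

```text
{'clock': 0.0, 'qpos': array([-1.37018503,  0.52198193, -0.03634296,  1.60000986,  0.02120691,
        1.02108967, -0.11278406]), 'qd': array([ 1.55784589e-05, -3.43022525e-04,  2.33181682e-03,  1.64183002e-03,
        8.50732691e-04,  1.78574915e-04, -6.47768785e-05]), 'joint_efforts': array([-5.32435515e-04, -9.27083874e+01,  1.97979301e+00, -3.69957411e+01,
        1.78706681e-02,  7.65691133e-03,  3.89612950e-06]), 'position': array([0.16713461, 0.60188997, 0.23074488]), 'tool_rot': array([-3.14049177e+00,  7.68837806e-05,  2.87080450e+00]), 'force': array([ 1.04522637,  0.04053966, -1.16770729]), 'moment': array([-0.05690599, -0.06406861, -0.01067421]), 'finger_force': 0.0, 'grip_width': 0.0853224250603813}
top [ 2.25536956e-01 -5.87976871e-04  1.71996656e+00] [[-0.006, -0.989, 0.149], [-1.0, 0.006, -0.003], [0.002, -0.149, -0.989]] [[575.81456353   0.         327.82193445]
 [  0.         575.81456353 240.74536832]
 [  0.           0.           1.        ]] -0.0828715884851152
side [0.99045972 0.80987225 0.81418823] [[-0.835, 0.34, -0.431], [0.549, 0.494, -0.674], [-0.016, -0.8, -0.6]] [[524.08045403   0.         327.32976849]
 [  0.         524.08045403 248.08031471]
 [  0.           0.           1.        ]] -0.09614072905392813
[[-5.45194595e-04 -9.52558563e-01 -3.04354871e-01  7.83885635e-02]
 [ 9.99999534e-01 -7.61662769e-04  5.92512452e-04 -2.15645196e-04]
 [-7.96218584e-04 -3.04354407e-01  9.52558534e-01 -1.42786446e-01]
 [ 0.00000000e+00  0.00000000e+00  0.00000000e+00  1.00000000e+00]] -0.0571809607039014
```

View pics/top0.png

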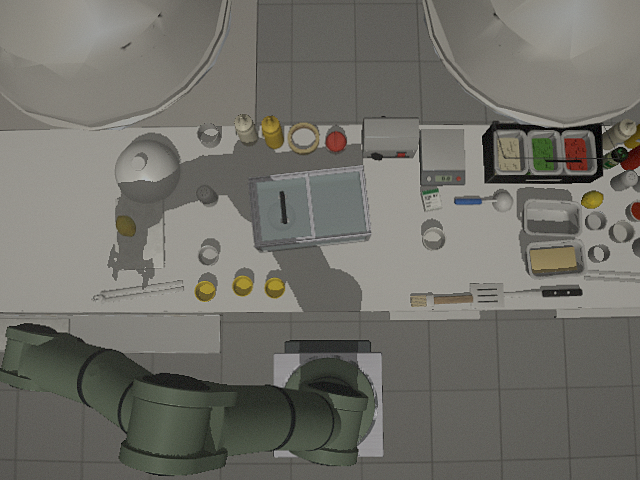

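View pics/side0.png

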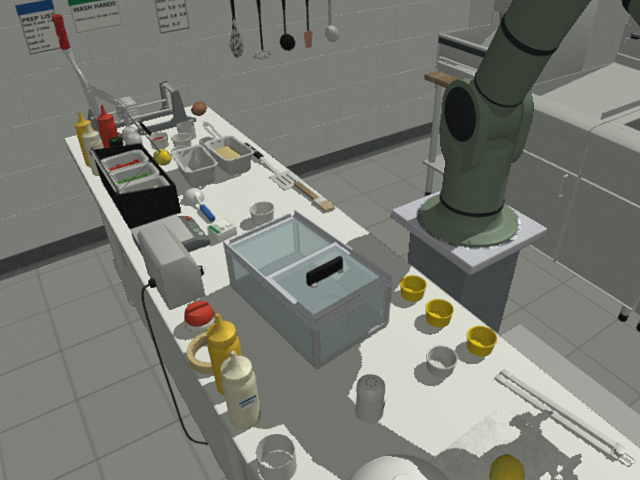

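The top view shows the case centred at about (310,207), with the black grip at (283,207). White cup candidates are at (209,252), (432,237) and (209,133), with the shaker at (206,195) and the labels at (430,200). In the side view the same cups are at (441,361), (262,212) and (276,455), and the grip is at (324,270). Next I'll zoom in.

Run:
```python
import cv2,numpy as np
t=cv2.imread('pics/top0.png');s=cv2.imread('pics/side0.png')
def c(im,u,v,w,h,W,H): return cv2.resize(im[v-h//2:v+h//2,u-w//2:u+w//2],(W,H),interpolation=cv2.INTER_CUBIC)
row1=np.hstack([c(t,209,252,40,40,200,200),c(t,432,237,40,40,200,200),c(t,209,133,40,40,200,200),c(s,441,361,50,50,200,200)])
row2=np.hstack([c(t,310,207,130,100,500,384),c(s,262,212,50,50,300,192*2)])
cv2.imwrite('pics/z0.png',np.vstack([row1,row2]))
```

```text
(no output)
```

View pics/z0.png

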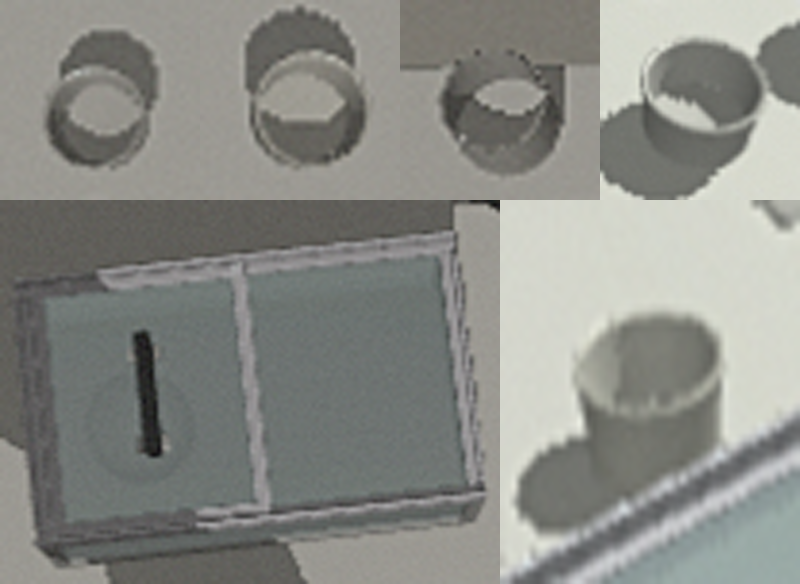

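The small cup is the one at (209,252): its rim is about 20.5 px, or 62 mm. The big cup at (432,237) is about 23 px, or 70 mm. Next I'll triangulate.

```bash
cat > m1.py <<'E'
from h import *
t=cam('top'); s=cam('side')
print('rim',tri(t,(208.5,255.0),s,(441.8,357)), onz(t,208.5,255,.034), onz(s,441.8,357,.034))
c=t['color'].astype(int)
for f,box in ((t,(265,180,300,235)),(s,(295,245,355,300))):
    g=f['color'].max(2); u0,v0,u1,v1=box; m=(g[v0:v1,u0:u1]<45).astype(np.uint8)
    n,l,st,ce=cv2.connectedComponentsWithStats(m); k=1+np.argmax(st[1:,4])
    p=np.argwhere(l==k)[:,::-1]+[u0,v0]; r=cv2.minAreaRect(p.astype(np.float32)); f['b']=cv2.boxPoints(r); print(len(p),r,f['b'].round(1).tolist())
# case outer-lip corners in top view (crop coords/3.846)
for n,(u,v) in {'farL':(17,87),'farR':(455,36),'nearR':(484,290),'nearL':(36,343)}.items():
    print(n,onz(t,u/3.846+245,v/3.84+157,.138).round(4))
for b in t['b']: print(onz(t,*b,.164).round(4))
for b in s['b']: print('s',onz(s,*b,.164).round(4))
E
python3 m1.py
```

```text
rim (array([0.43771298, 0.35078595, 0.02898427]), np.float64(0.003689464627941251)) [0.43833305 0.34838871 0.034     ] [0.43990254 0.35497757 0.034     ]
103 ((283.13116455078125, 207.442626953125), (31.325366973876953, 3.8025012016296387), 84.80557250976562) [[279.79998779296875, 192.0], [283.6000061035156, 191.6999969482422], [286.3999938964844, 222.89999389648438], [282.70001220703125, 223.1999969482422]]
467 ((324.0729675292969, 270.6378479003906), (12.217068672180176, 41.7459831237793), 62.10273361206055) [[302.79998779296875, 275.0], [339.70001220703125, 255.5], [345.3999938964844, 266.29998779296875], [308.5, 285.79998779296875]]
farL [0.6394 0.2161 0.138 ]
farR [ 0.6763 -0.1067  0.138 ]
nearR [ 0.4859 -0.1247  0.138 ]
nearL [0.4489 0.1994 0.138 ]
[0.5967 0.1275 0.164 ]
[0.5977 0.117  0.164 ]
[0.5098 0.1087 0.164 ]
[0.5089 0.1191 0.164 ]
s [0.6098 0.1246 0.164 ]
s [0.5158 0.114  0.164 ]
s [0.5263 0.1492 0.164 ]
s [0.6174 0.158  0.164 ]
```

{"op": "move_arm", "data": {"plan": [[[-0.83,-0.43,0.08,0,0,0,1],[-0.83,-0.43,0.08,0,0,0,1],[-0.83,-0.43,0.08,0,0,0,1],[-0.83,-0.43,0.08,0,0,0,1],[-0.83,-0.43,0.08,0,0,0,1],[-0.83,-0.43,0.08,0,0,0,1],[-0.83,-0.43,0.08,0,0,0,1],[-0.83,-0.43,0.08,0,0,0,1],[-0.83,-0.43,0.08,0,0,0,1],[-0.83,-0.43,0.08,0,0,0,1]]]}}

```text
clock: 1.25
position: [0.3054, 0.4736, 0.2153]
tool_rot: [3.141, 0.0, 2.87]
force: [0.2, 0.3, 0.6]
grip_width: 0.0852
finger_force: 0.0
```

{"op": "move_arm", "data": {"plan": [[[-0.83,-0.43,0.08,0,0,0,1],[-0.83,-0.43,0.08,0,0,0,1],[-0.83,-0.43,0.08,0,0,0,1],[-0.83,-0.43,0.08,0,0,0,1],[-0.83,-0.43,0.08,0,0,0,1],[-0.83,-0.43,0.08,0,0,0,1],[-0.83,-0.43,0.08,0,0,0,1],[-0.83,-0.43,0.08,0,0,0,1],[0,0,0,0,0,0,1],[0,0,0,0,0,0,1]]]}}

```text
clock: 2.25
position: [0.414, 0.3724, 0.2025]
tool_rot: [3.142, -0.0, 2.87]
force: [-0.4, 0.4, -0.1]
grip_width: 0.0857
finger_force: 0.0
```

Run:
```python
from h import *
import pickle
w=cam('wrist'); s=observe(); print(s['clock'],s['position'],s['tool_rot'],s['qpos'].round(2)); save(w,'w1'); pickle.dump(w,open('w1.pkl','wb'))
print(proj(w,[.4385,.35,.034]),proj(w,[.553,.118,.164]))
```

```text
2.3 [0.41357663 0.3730083  0.20252788] [ 3.14138806e+00 -2.69310500e-04  2.87063702e+00] [-0.85  0.45  0.02  1.81 -0.01  0.88  0.47]
[304.2331208  250.56865057] [ 18.42231336 551.87815534]
```

View pics/w1.png

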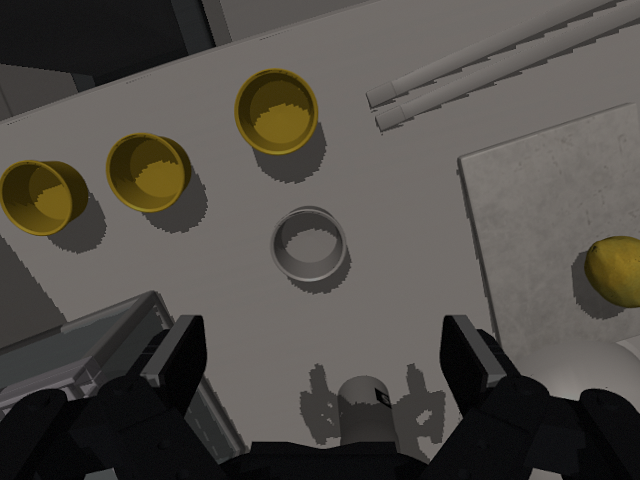

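The wrist view shows the small cup's rim centred near (308,243), clear of its neighbours. The shaker's top is at (365,385). Now I'll go to the guard grip.

{"op": "move_arm", "data": {"plan": [[[0,0,-0.6,0,0,-0.92,1],[0,0,-0.6,0,0,-0.92,1],[0,0,-0.6,0,0,-0.92,1],[0,0,-0.6,0,0,-0.92,1],[-0.39,-0.96,0,0,0,0,1],[-0.39,-0.96,0,0,0,0,1],[-0.39,-0.96,0,0,0,0,1],[-0.39,-0.96,0,0,0,0,1],[-0.39,-0.96,0,0,0,0,1],[-0.39,-0.96,0,0,0,0,1]]]}}

```text
clock: 3.3
position: [0.4732, 0.2639, 0.2506]
tool_rot: [3.141, 0.0, -3.026]
force: [0.4, -0.1, 0.2]
grip_width: 0.0852
finger_force: 0.0
```

{"op": "move_arm", "data": {"plan": [[[-0.39,-0.96,0,0,0,0,1],[-0.39,-0.96,0,0,0,0,1],[-0.39,-0.96,0,0,0,0,1],[-0.39,-0.96,0,0,0,0,1],[-0.39,-0.96,0,0,0,0,1],[-0.39,-0.96,0,0,0,0,1],[-0.39,-0.96,0,0,0,0,1],[-0.39,-0.96,0,0,0,0,1],[0,0,0,0,0,0,1],[0,0,0,0,0,0,1]]]}}

```text
clock: 4.3
position: [0.5527, 0.119, 0.2505]
tool_rot: [3.141, -0.0, -3.027]
force: [1.6, 0.3, 0.1]
grip_width: 0.0855
finger_force: 0.0
```

Run:
```python
from h import *
import pickle
w=cam('wrist'); s=observe(); print(s['clock'],s['position'],s['tool_rot'],s['qpos'].round(2)); save(w,'w2'); pickle.dump(w,open('w2.pkl','wb'))
print(proj(w,[.553,.118,.164]))
```

```text
4.35 [0.55251611 0.11952902 0.25047505] [ 3.14114156e+00 -1.49558422e-04 -3.02596469e+00] [-0.33  0.41  0.02  1.74 -0.01  1.    1.38]
[320.850739   248.97144761]
```

View pics/w2.png

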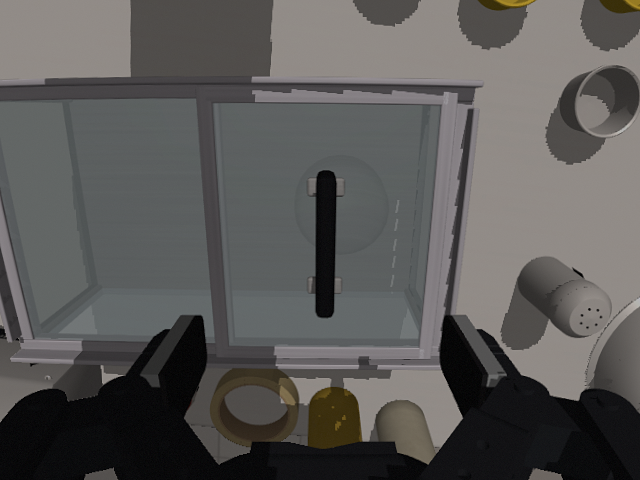

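The grip is at about (325,244), vertical in the image and so parallel to tool x. The plinth outline is a circle at about (341,204) with a radius of 47 px.

Run:
```python
from h import *
import pickle
w=pickle.load(open('w2.pkl','rb')); w1=pickle.load(open('w1.pkl','rb')); t=cam('top');s=cam('side')
g=w['color'].max(2)[160:330,300:350]; m=(g<35).astype(np.uint8); p=np.argwhere(m)[:,::-1]+[300,160]
r=cv2.minAreaRect(p.astype(np.float32)); c=p.mean(0); print(len(p),r)
print('bar',onz(w,*r[0],.164),'ends',onz(w,325,171,.164),onz(w,325,317,.164))
print('tri w-side bar far/near top ends')
print('plinth',onz(w,341,204,.054),[np.linalg.norm(onz(w,341+47*a,204+47*b,.054)-onz(w,341,204,.054)) for a,b in ((1,0),(0,1))])
# small cup rim in w1 and w2: bright thin ring -> ellipse by contour of rim edges
def rim(f,u,v,h,n):
    im=f['color'][v-h:v+h,u-h:u+h].max(2); return im
ce=np.array([308,244.]); print('cup w1',onz(w1,*ce,.034), 'w2', onz(w,606,101,.034), tri(w1,ce,w,(606,101)))
import numpy as np
cv2.imwrite('pics/z1.png',np.hstack([cv2.resize(w1['color'][195:300,255:360,::-1],(400,400),interpolation=2),cv2.resize(w['color'][50:155,535:640,::-1],(400,400),interpolation=2)]))
```

```text
2730 ((325.4179382324219, 243.96612548828125), (20.10867691040039, 146.02413940429688), 0.6295986175537109)
bar [0.54959485 0.12032412 0.164     ] ends [0.5070061 0.1151213 0.164    ] [0.5974883  0.12565287 0.164     ]
tri w-side bar far/near top ends
plinth [0.54862513 0.13428516 0.054     ] [np.float64(0.039862803684773455), np.float64(0.04211615017220775)]
cup w1 [0.43397442 0.35447626 0.034     ] w2 [0.43616133 0.35101728 0.034     ] (array([0.43552992, 0.35397912, 0.0294387 ]), np.float64(0.000334421746489112))
```

View pics/z1.png

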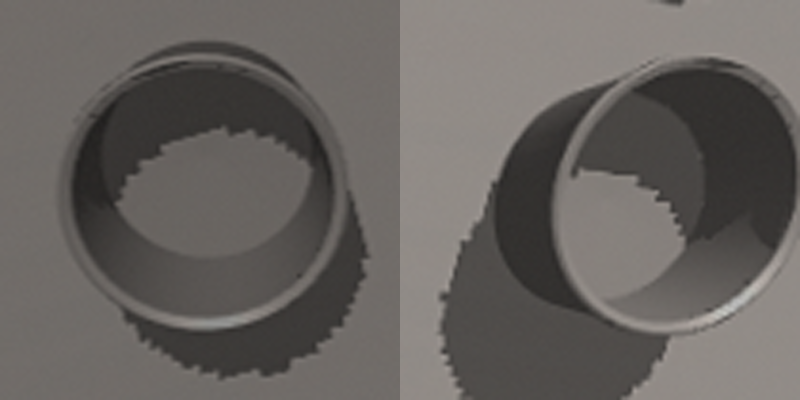

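Bar midpoint from its ends is (.552,.120). The length comes out at 91 mm, which confirms the height, and the TCP is within 1 mm. Now I'll descend and pinch.

{"op": "move_arm", "data": {"plan": [[[0,0.04,0.7,0,0,0,1],[0,0,0.7,0,0,0,1],[0,0,0.7,0,0,0,1],[0,0,0.7,0,0,0,1],[0,0,0.7,0,0,0,1],[0,0,0.7,0,0,0,1],[0,0,0.7,0,0,0,1],[0,0,0.6,0,0,0,1],[0,0,0,0,0,0,-1],[0,0,0,0,0,0,-1]]], "grip_force": 25}}

```text
clock: 5.45
position: [0.5528, 0.1195, 0.1406]
tool_rot: [-3.142, -0.0, -3.027]
force: [0.3, 0.6, -0.1]
grip_width: 0.0592
finger_force: 0.0
```

{"op": "move_arm", "data": {"plan": [[[0,0,0,0,0,0,-1],[0,0,0,0,0,0,-1],[0,0,0,0,0,0,-1],[0,0,0,0,0,0,-1],[0,0,0,0,0,0,-1],[0,0,0,0,0,0,-1],[0,0,0,0,0,0,-1],[0,-0.1,0,0,0,0,-1],[0,-0.2,0,0,0,0,-1],[0,-0.4,0,0,0,0,-1]]]}}

```text
clock: 6.45
position: [0.5544, 0.1062, 0.141]
tool_rot: [3.141, 0.0, -3.026]
force: [-2.3, 0.6, 8.2]
grip_width: 0.0114
finger_force: 28.3
```

{"op": "move_arm", "data": {"plan": [[[0,-0.66,0,0,0,0,-1],[0,-0.66,0,0,0,0,-1],[0,-0.66,0,0,0,0,-1],[0,-0.66,0,0,0,0,-1],[0,-0.66,0,0,0,0,-1],[0,-0.66,0,0,0,0,-1],[0,-0.66,0,0,0,0,-1],[0,-0.66,0,0,0,0,-1],[0,-0.66,0,0,0,0,-1],[0,-0.6,0,0,0,0,-1]]]}}

```text
clock: 7.45
position: [0.5679, -0.0219, 0.141]
tool_rot: [3.137, -0.003, -3.026]
force: [-29.1, 81.1, 25.7]
grip_width: 0.0114
finger_force: 42.5
```

{"op": "move_arm", "data": {"plan": [[[0,0,0,0,0,0,-1],[0,0,0,0,0,0,1],[0,0,0,0,0,0,1],[0,0,0,0,0,0,1],[0,0,0,0,0,0,1],[0,0,0,0,0,0,1],[0,0,-0.5,0,0,0,1],[0,0,-1,0,0,0,1],[0,0,-1,0,0,0,1],[0,0,-1,0,0,0,1]]]}}

```text
clock: 8.45
position: [0.5694, -0.0246, 0.212]
tool_rot: [-3.142, 0.0, -3.027]
force: [-0.1, 0.2, 0.4]
grip_width: 0.0854
finger_force: 0.0
```

Run:
```python
from h import *
import pickle
w=cam('wrist'); s=observe(); print(s['clock'],s['position'],s['tool_rot']); save(w,'w3'); pickle.dump(w,open('w3.pkl','wb'))
print(proj(w,[.5486,.134,.054]))
```

```text
8.5 [ 0.57065718 -0.02462123  0.21514032] [-3.14124102  0.00420934 -3.02733822]
[530.8228329  214.96778934]
```

{"op": "move_arm", "data": {"plan": [[[0,1,-0.2,0,0,0,1],[0,1,-0.2,0,0,0,1],[0,1,-0.2,0,0,0,1],[0,1,-0.2,0,0,0,1],[0,1,-0.2,0,0,0,1],[0,1,-0.2,0,0,0,1],[0,1,-0.2,0,0,0,1],[0,1,-0.2,0,0,0,1],[0,0,0,0,0,0,1],[0,0,0,0,0,0,1]]]}}

```text
clock: 9.5
position: [0.5511, 0.1345, 0.2429]
tool_rot: [-3.141, 0.0, -3.026]
force: [0.1, 0.1, -0.6]
grip_width: 0.0855
finger_force: 0.0
```

Run:
```python
from h import *
import pickle
w=cam('wrist'); s=observe(); print(s['clock'],s['position'],s['tool_rot']); save(w,'w4'); pickle.dump(w,open('w4.pkl','wb'))
print(proj(w,[.5486,.134,.054]))
```

```text
9.55 [0.55118579 0.13382463 0.24278531] [-3.14125562e+00  2.84493953e-04 -3.02749669e+00]
[322.46844407 205.54923471]
```

View pics/w4.png

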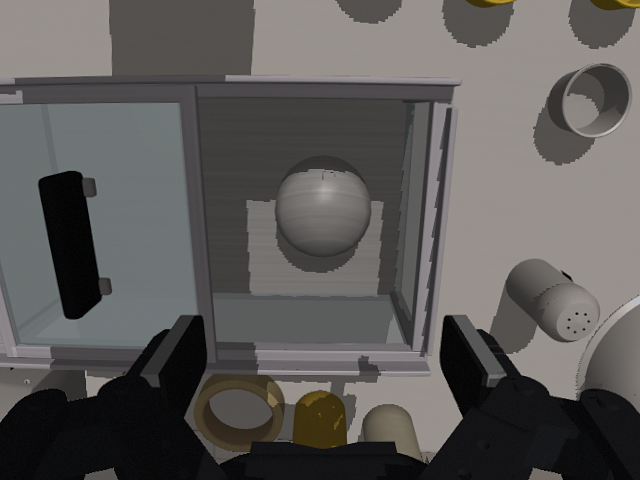

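The guard is open, with the bar now at (72,245). The plinth is visible at about (323,207). I'll enlarge it in both open-guard frames to triangulate.

Run:
```python
import cv2,numpy as np
a=cv2.imread('pics/w4.png')[140:280,253:393]; b=cv2.imread('pics/w3.png')[145:285,470:610]
f=lambda x:cv2.convertScaleAbs(cv2.resize(x,(400,400),interpolation=2),alpha=1.6)
cv2.imwrite('pics/z2.png',np.hstack([f(a),f(b)]))
```

```text
(no output)
```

View pics/z2.png

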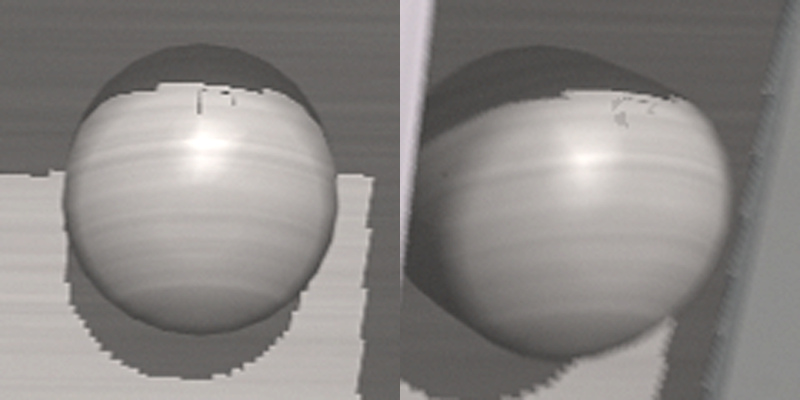

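Run:
```python
from h import *
import pickle
w=pickle.load(open('w4.pkl','rb')); w3=pickle.load(open('w3.pkl','rb')); w1=pickle.load(open('w1.pkl','rb'))
px=lambda x,y:(253+x*.35,140+y*.35)
L=onz(w,*px(66,193),.054); Rr=onz(w,*px(337,193),.054); B=onz(w,*px(201,334),.054); T=onz(w,*px(201,44),.018)
print('L',L,'R',Rr,np.linalg.norm(L-Rr),'mid',(L+Rr)/2,'BTmid',(B+T)/2,np.linalg.norm((B-T)[:2]))
yaw=-3.027; xt=np.array([np.cos(yaw),np.sin(yaw),0]); print('from B',B+.042*xt,'from T',T-.042*xt)
print('edge tri',tri(w,px(337,195),w3,(584.8,215)))
a=np.array([308.3,245.5]); b=np.array([590,100.5])
print('cup tri',tri(w1,a,w,b),onz(w1,*a,.034),onz(w,*b,.034))
print('rim dia',np.linalg.norm(onz(w1,255+58*.2625,195+192*.2625,.034)-onz(w1,255+348*.2625,195+192*.2625,.034)))
print('Lframe/opening',onz(w,203,215,.125),onz(w,432,215,.125), 'near/far rail inner',onz(w,320,101,.125),onz(w,320,345,.125))
```

```text
L [0.55466094 0.09594454 0.054     ] R [0.54566959 0.17418968 0.054     ] 0.07876006146563012 mid [0.55016527 0.13506711 0.054     ] BTmid [0.55248647 0.1352189  0.036     ] 0.08251084213638299
from B [0.55174913 0.13511327 0.054     ] from T [0.55322381 0.13532452 0.018     ]
edge tri (array([0.54371748, 0.17326754, 0.05989895]), np.float64(0.0024321751445372736))
cup tri (array([0.43702723, 0.35288493, 0.02554361]), np.float64(0.001856971039862306)) [0.43525416 0.35435374 0.034     ] [0.437116   0.34699851 0.034     ]
rim dia 0.06103727441169244
Lframe/opening [0.54763929 0.05467482 0.125     ] [0.5304384  0.20453123 0.125     ] near/far rail inner [0.46807827 0.12325905 0.125     ] [0.63612229 0.14223804 0.125     ]
```

The plinth is at about (.5523,.1352), and the opening measures 151 x 169 mm as expected. The cup's rim diameter is 61 mm, which is correct. Now to the cup.

{"op": "move_arm", "data": {"plan": [[[0.37,0.965,0,0,0,0,1],[0.37,0.965,0,0,0,0,1],[0.37,0.965,0,0,0,0,1],[0.37,0.965,0,0,0,0,1],[0.37,0.965,0,0,0,0,1],[0.37,0.965,0,0,0,0,1],[0.37,0.965,0.3,0,0,0,1],[0.37,0.965,0.3,0,0,0,1],[0.37,0.965,0.3,0,0,0,1],[0.37,0.965,0.3,0,0,0,1]]]}}

```text
clock: 10.55
position: [0.4556, 0.3174, 0.2183]
tool_rot: [-3.141, 0.0, -3.029]
force: [0.8, -0.4, -0.5]
grip_width: 0.0854
finger_force: 0.0
```

{"op": "move_arm", "data": {"plan": [[[0.37,0.965,0.3,0,0,0,1],[0.37,0.965,0.3,0,0,0,1],[0,0,0.6,0,0,0,1],[0,0,0.6,0,0,0,1],[0,0,0.6,0,0,0,1],[0,0,0.6,0,0,0,1],[0,0,0.6,0,0,0,1],[0,0,0,0,0,0,1],[0,0,0,0,0,0,1],[0,0,0,0,0,0,1]]]}}

```text
clock: 11.55
position: [0.4367, 0.3545, 0.147]
tool_rot: [3.141, 0.001, -3.027]
force: [-0.1, 0.7, 0.8]
grip_width: 0.0855
finger_force: 0.0
```

Run:
```python
from h import *
import pickle
w=cam('wrist'); s=observe(); print(s['clock'],s['position'],s['tool_rot']); save(w,'w5'); pickle.dump(w,open('w5.pkl','wb'))
print(proj(w,[.436,.354,.034]))
```

```text
11.6 [0.43666734 0.35454117 0.14701859] [ 3.14110690e+00  7.27899109e-04 -3.02717706e+00]
[321.91840214 234.34241563]
```

View pics/w5.png

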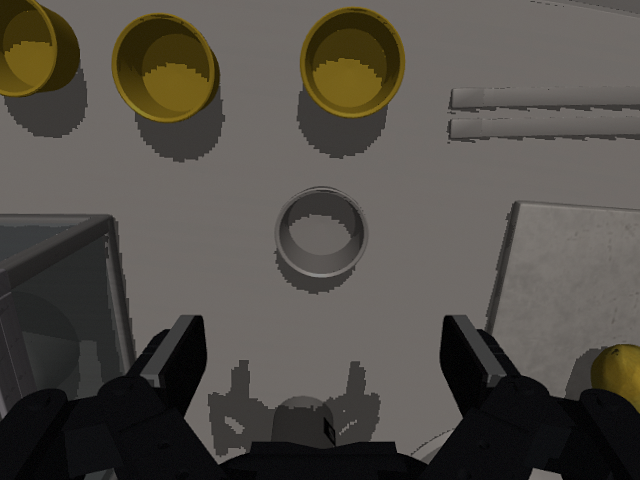

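The rim centre is at (321.5,233.5), within 1 px of the predicted position for (.436,.354,.034), so the cup position is confirmed. Descending.

{"op": "move_arm", "data": {"plan": [[[0.03,-0.02,0.8,0,0,0,1],[0,0,0.9,0,0,0,1],[0,0,0.9,0,0,0,1],[0,0,0.9,0,0,0,1],[0,0,0.9,0,0,0,1],[0,0,0.9,0,0,0,1],[0,0,0.9,0,0,0,1],[0,0,0.5,0,0,0,1],[0,0,0.3,0,0,0,1],[0,0,0,0,0,0,1]]]}}

```text
clock: 12.6
position: [0.4358, 0.3539, 0.0063]
tool_rot: [-3.141, -0.0, -3.027]
force: [-0.1, 0.0, 0.1]
grip_width: 0.0855
finger_force: 0.0
```

{"op": "move_arm", "data": {"plan": [[[0,0,0,0,0,0,-1],[0,0,0,0,0,0,-1],[0,0,0,0,0,0,-1],[0,0,0,0,0,0,-1],[0,0,0,0,0,0,-1],[0,0,0,0,0,0,-1],[0,0,0,0,0,0,-1],[0,0,0,0,0,0,-1],[0,0,0,0,0,0,-1],[0,0,0,0,0,0,-1]]], "grip_force": 20}}

```text
clock: 13.6
position: [0.4362, 0.3543, 0.0075]
tool_rot: [3.141, 0.001, -3.027]
force: [-2.1, -0.5, 7.4]
grip_width: 0.0597
finger_force: 20.0
```

{"op": "move_arm", "data": {"plan": [[[0,0,-0.2,0,0,0,-1],[0,0,-0.4,0,0,0,-1],[0,0,-0.6,0,0,0,-1],[0,0,-0.8,0,0,0,-1],[0,0,-1,0,0,0,-1],[0,0,-1,0,0,0,-1],[0,0,-1,0,0,0,-1],[0,0,-1,0,0,0,-1],[0,0,-1,0,0,0,-1],[0,0,-1,0,0,0,-1]]]}}

```text
clock: 14.6
position: [0.4358, 0.3538, 0.1685]
tool_rot: [3.141, 0.001, -3.027]
force: [0.2, -0.4, -1.5]
grip_width: 0.0596
finger_force: 21.8
```

{"op": "move_arm", "data": {"plan": [[[0,-0.2,-0.7,0,0,0,-1],[-0.2,-0.5,-0.4,0,0,0,-1],[-0.3,-0.8,-0.2,0,0,0,-1],[-0.4,-0.95,0,0,0,0,-1],[-0.4,-0.95,0,0,0,0,-1],[-0.4,-0.95,0,0,0,0,-1],[-0.4,-0.95,0,0,0,0,-1],[-0.4,-0.95,0,0,0,0,-1],[-0.4,-0.95,0,0,0,0,-1],[-0.4,-0.95,0,0,0,0,-1]]]}}

```text
clock: 15.6
position: [0.5203, 0.1976, 0.1923]
tool_rot: [-3.141, -0.001, -3.028]
force: [-0.1, 1.0, -0.7]
grip_width: 0.0599
finger_force: 21.8
```

{"op": "move_arm", "data": {"plan": [[[-0.4,-0.95,0,0,0,0,-1],[-0.4,-0.9,0,0,0,0,-1],[-0.3,-0.5,0,0,0,0,-1],[-0.1,-0.2,0,0,0,0,-1],[0,0,0,0,0,0,-1],[0,0,0,0,0,0,-1],[0,0,0,0,0,0,-1],[0,0,0,0,0,0,-1],[0,0,0,0,0,0,-1],[0,0,0,0,0,0,-1]]]}}

```text
clock: 16.6
position: [0.5496, 0.1518, 0.1925]
tool_rot: [-3.142, 0.0, -3.027]
force: [1.1, 0.3, -1.3]
grip_width: 0.0598
finger_force: 21.8
```

Run:
```python
from h import *
import pickle
w=cam('wrist'); s=observe(); print(s['clock'],s['position'],s['tool_rot'],s['force'],s['grip_width']); save(w,'w6'); pickle.dump(w,open('w6.pkl','wb'))
d=np.array([.5523,.1352])-s['position'][:2]; y=s['tool_rot'][2]; print('shift x_t,y_t',d@[np.cos(y),np.sin(y)],d@[np.sin(y),-np.cos(y)])
p=s['position']; print(proj(w,p+[0,0,.0265]))
```

```text
16.65 [0.54967438 0.15176545 0.19252848] [ 3.14156356e+00  7.63650111e-05 -3.02676151e+00] [-0.23693105 -0.23681193 -1.32412341] 0.05970303110669602
shift x_t,y_t -0.0007102725126697471 -0.01675719339574475
[322.74266898 359.34449998]
```

View pics/w6.png

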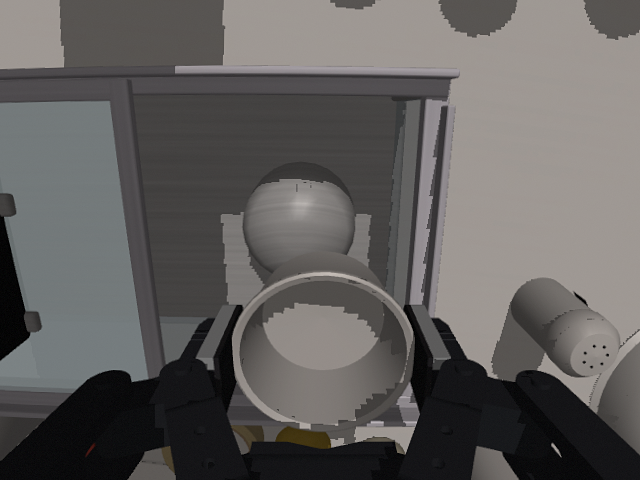

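The cup is held level between the fingers. Its rim spans x 233..413 and y 272..430, and the plinth spans x 243..355 behind it. I'll check the rim offset by projecting the circle's extremes.

Run:
```python
from h import *
import pickle
w=pickle.load(open('w6.pkl','rb')); p=np.array([.54967,.15177,.19253]); y=-3.0268; xt=np.array([np.cos(y),np.sin(y),0]); yt=np.array([np.sin(y),-np.cos(y),0])
for h in (.0225,.0265,.03):
    c=p+[0,0,h]; print(h,[proj(w,c+q).round(1).tolist() for q in (.031*xt,-.031*xt,.031*yt,-.031*yt)])
print((onz(w,243,225,.054)+onz(w,355,225,.054))/2, np.linalg.norm(onz(w,243,225,.054)-onz(w,355,225,.054)))
```

```text
0.0225 [[322.7, 267.6], [322.8, 425.3], [413.7, 352.1], [231.7, 352.3]]
0.0265 [[322.7, 272.4], [322.8, 433.4], [416.3, 358.9], [229.2, 359.1]]
0.03 [[322.7, 276.8], [322.8, 440.8], [418.6, 365.1], [226.9, 365.3]]
[0.55158395 0.13500192 0.054     ] 0.07996471508461142
```

{"op": "move_arm", "data": {"plan": [[[-0.04,-0.42,0,0,0,0,-1],[0,-0.42,0,0,0,0,-1],[0,0,0.3,0,0,0,-1],[0,0,0.7,0,0,0,-1],[0,0,0.8,0,0,0,-1],[0,0,0.8,0,0,0,-1],[0,0,0.8,0,0,0,-1],[0,0,0.6,0,0,0,-1],[0,0,0.4,0,0,0,-1],[0,0,0.2,0,0,0,-1]]]}}

```text
clock: 17.65
position: [0.5523, 0.1349, 0.0998]
tool_rot: [-3.141, -0.001, -3.027]
force: [0.6, 1.0, -0.4]
grip_width: 0.0595
finger_force: 21.8
```

{"op": "move_arm", "data": {"plan": [[[0,0,0.05,0,0,0,-1],[0,0,0.05,0,0,0,-1],[0,0,0,0,0,0,-1],[0,0,0,0,0,0,-1],[0,0,0,0,0,0,-1],[0,0,0,0,0,0,-1],[0,0,0,0,0,0,-1],[0,0,0,0,0,0,-1],[0,0,0,0,0,0,-1],[0,0,0,0,0,0,-1]]]}}

```text
clock: 18.65
position: [0.5524, 0.135, 0.0985]
tool_rot: [-3.142, -0.0, -3.027]
force: [-0.1, 0.0, -1.3]
grip_width: 0.0596
finger_force: 21.8
```

{"op": "move_arm", "data": {"plan": [[[0,0,0.05,0,0,0,-1],[0,0,0.05,0,0,0,-1],[0,0,0.05,0,0,0,-1],[0,0,0.05,0,0,0,-1],[0,0,0.05,0,0,0,-1],[0,0,0.05,0,0,0,-1],[0,0,0.05,0,0,0,-1],[0,0,0.05,0,0,0,-1],[0,0,0,0,0,0,-1],[0,0,0,0,0,0,-1]]]}}

```text
clock: 19.65
position: [0.5524, 0.135, 0.0905]
tool_rot: [-3.142, -0.0, -3.027]
force: [-0.2, -0.0, -0.5]
grip_width: 0.0599
finger_force: 21.8
```

{"op": "move_arm", "data": {"plan": [[[0,0,0.03,0,0,0,-1],[0,0,0,0,0,0,-1],[0,0,0.03,0,0,0,-1],[0,0,0,0,0,0,-1],[0,0,0.03,0,0,0,-1],[0,0,0,0,0,0,-1],[0,0,0.03,0,0,0,-1],[0,0,0,0,0,0,-1],[0,0,0,0,0,0,-1],[0,0,0,0,0,0,-1]]]}}

```text
clock: 20.65
position: [0.5524, 0.135, 0.0881]
tool_rot: [-3.142, -0.0, -3.027]
force: [-0.2, -0.3, -0.6]
grip_width: 0.0598
finger_force: 21.8
```

{"op": "move_arm", "data": {"plan": [[[0,0,0.02,0,0,0,-1],[0,0,0,0,0,0,-1],[0,0,0.02,0,0,0,-1],[0,0,0,0,0,0,-1],[0,0,0.02,0,0,0,-1],[0,0,0,0,0,0,-1],[0,0,0.02,0,0,0,-1],[0,0,0,0,0,0,-1],[0,0,0,0,0,0,-1],[0,0,0,0,0,0,-1]]]}}

```text
clock: 21.65
position: [0.5524, 0.135, 0.0865]
tool_rot: [-3.142, -0.0, -3.027]
force: [-0.4, -0.7, -0.4]
grip_width: 0.0599
finger_force: 21.8
```

{"op": "move_arm", "data": {"plan": [[[0,0,0.02,0,0,0,-1],[0,0,0,0,0,0,-1],[0,0,0.02,0,0,0,-1],[0,0,0,0,0,0,-1],[0,0,0,0,0,0,-1],[0,0,0,0,0,0,-1],[0,0,0,0,0,0,-1],[0,0,0,0,0,0,-1],[0,0,0,0,0,0,-1],[0,0,0,0,0,0,-1]]]}}

```text
clock: 22.65
position: [0.5524, 0.135, 0.0857]
tool_rot: [-3.142, -0.0, -3.027]
force: [-1.2, 0.2, -0.2]
grip_width: 0.0598
finger_force: 21.8
```

{"op": "move_arm", "data": {"plan": [[[0,0,0.02,0,0,0,-1],[0,0,0,0,0,0,-1],[0,0,0.02,0,0,0,-1],[0,0,0,0,0,0,-1],[0,0,0.02,0,0,0,-1],[0,0,0,0,0,0,-1],[0,0,0,0,0,0,-1],[0,0,0,0,0,0,-1],[0,0,0,0,0,0,-1],[0,0,0,0,0,0,-1]]]}}

```text
clock: 23.65
position: [0.5524, 0.135, 0.0845]
tool_rot: [-3.142, -0.0, -3.027]
force: [-0.0, -0.7, -0.8]
grip_width: 0.0598
finger_force: 21.8
```

{"op": "move_arm", "data": {"plan": [[[0,0,0.02,0,0,0,-1],[0,0,0,0,0,0,-1],[0,0,0.02,0,0,0,-1],[0,0,0,0,0,0,-1],[0,0,0,0,0,0,-1],[0,0,0,0,0,0,-1],[0,0,0,0,0,0,-1],[0,0,0,0,0,0,-1],[0,0,0,0,0,0,-1],[0,0,0,0,0,0,-1]]]}}

```text
clock: 24.65
position: [0.5524, 0.135, 0.0837]
tool_rot: [-3.142, -0.0, -3.027]
force: [0.5, -1.6, 0.1]
grip_width: 0.0596
finger_force: 21.8
```

{"op": "move_arm", "data": {"plan": [[[0,0,0.02,0,0,0,-1],[0,0,0,0,0,0,-1],[0,0,0.02,0,0,0,-1],[0,0,0,0,0,0,-1],[0,0,0,0,0,0,-1],[0,0,0,0,0,0,-1],[0,0,0,0,0,0,-1],[0,0,0,0,0,0,-1],[0,0,0,0,0,0,-1],[0,0,0,0,0,0,-1]]]}}

```text
clock: 25.65
position: [0.5527, 0.135, 0.0834]
tool_rot: [3.142, 0.001, -3.027]
force: [-1.9, -0.7, 10.2]
grip_width: 0.0599
finger_force: 22.4
```

{"op": "move_arm", "data": {"plan": [[[0,0,0.02,0,0,0,-1],[0,0,0,0,0,0,-1],[0,0,0,0,0,0,-1],[0,0,0,0,0,0,-1],[0,0,0,0,0,0,-1],[0,0,0,0,0,0,-1],[0,0,0,0,0,0,-1],[0,0,0,0,0,0,-1],[0,0,0,0,0,0,-1],[0,0,0,0,0,0,-1]]]}}

```text
clock: 26.65
position: [0.5529, 0.1351, 0.0834]
tool_rot: [3.141, 0.001, -3.027]
force: [-3.1, -1.6, 15.6]
grip_width: 0.0601
finger_force: 22.7
```

Contact is at z=.0834, matching the expected crown height. I'll ease off 0.5 mm, then release.

{"op": "move_arm", "data": {"plan": [[[0,0,-0.03,0,0,0,-1],[0,0,0,0,0,0,-1],[0,0,0,0,0,0,-1],[0,0,0,0,0,0,0.45],[0,0,0,0,0,0,0.5],[0,0,0,0,0,0,0.6],[0,0,0,0,0,0,0.8],[0,0,0,0,0,0,1],[0,0,0,0,0,0,1],[0,0,0,0,0,0,1]]]}}

```text
clock: 27.65
position: [0.5524, 0.135, 0.0831]
tool_rot: [-3.142, -0.0, -3.027]
force: [-0.1, -0.7, 0.5]
grip_width: 0.0852
finger_force: 0.0
```

Run:
```python
from h import *
import pickle
w=cam('wrist'); s=observe(); print(s['clock'],s['position'],s['grip_width'],s['finger_force'],s['force']); save(w,'w7'); pickle.dump(w,open('w7.pkl','wb'))
# rim: predicted circle at plinth
p=np.array([.5523,.135,.110]); print([proj(w,p+q).round(0).tolist() for q in ([-.031,0,0],[.031,0,0],[0,.031,0],[0,-.031,0])])
g=w['color'].max(2); print(g[330:480:6,323].tolist()); print(g[380,200:460:6].tolist())
```

```text
27.7 [0.55238401 0.13498248 0.08306649] 0.08570189548998178 0.0 [-0.96496728 -0.11557861 -0.77204545]
[[335.0, 273.0], [313.0, 434.0], [415.0, 368.0], [229.0, 350.0]]
[174, 174, 174, 174, 175, 175, 174, 151, 151, 151, 151, 151, 150, 151, 151, 151, 99, 98, 116, 116, 28, 23, 28, 28, 31]
[37, 82, 81, 84, 81, 83, 130, 174, 118, 121, 128, 131, 136, 139, 143, 146, 148, 149, 151, 152, 151, 149, 149, 148, 144, 140, 138, 132, 129, 122, 116, 111, 106, 80, 166, 144, 81, 81, 81, 80, 98, 46, 11, 10]
```

{"op": "move_arm", "data": {"plan": [[[0,0,-0.3,0,0,0,1],[0,0,-0.6,0,0,0,1],[0,0,-0.8,0,0,0,1],[0,0,-1,0,0,0,1],[0,0,-1,0,0,0,1],[0,0,-1,0,0,0,1],[0,0,-1,0,0,0,1],[0,0,-1,0,0,0,1],[0,0,-0.8,0,0,0,1],[0,0,0,0,0,0,1]]]}}

```text
clock: 28.7
position: [0.5533, 0.1352, 0.2361]
tool_rot: [3.141, 0.004, -3.027]
force: [-0.3, -0.2, -0.0]
grip_width: 0.0857
finger_force: 0.0
```

```bash
cat > rim.py <<'E'
from h import *
w=cam('wrist'); s=observe(); print(s['clock'],s['position'])
save(w,'w8_%d'%(s['clock']*100))
p=np.array([.5523,.135,.110]); q=[proj(w,p+np.array(d)) for d in ([-.031,0,0],[.031,0,0],[0,.031,0],[0,-.031,0])]; print(np.round(q).tolist())
c=np.mean(q,0); r=np.linalg.norm(q[2]-q[3])/2
g=cv2.medianBlur(cv2.cvtColor(w['color'],cv2.COLOR_RGB2GRAY),3)
h=cv2.HoughCircles(g,cv2.HOUGH_GRADIENT,1,5,param1=80,param2=15,minRadius=int(r*.85),maxRadius=int(r*1.1))
for a in h[0]:
    if np.linalg.norm(a[:2]-c)<45: print(a, onz(w,a[0],a[1],.110), 'dia',np.linalg.norm(onz(w,a[0]-a[2],a[1],.110)-onz(w,a[0]+a[2],a[1],.110)))
E
python3 rim.py
```

```text
28.75 [0.55279713 0.135118   0.23468092]
[[328.0, 183.0], [317.0, 270.0], [367.0, 233.0], [277.0, 223.0]]
[322.5 224.5  40.4] [0.55007147 0.13483773 0.11      ] dia 0.05507464490415459
[321.5 198.5  46.2] [0.53222615 0.13213014 0.11      ] dia 0.06176577790302573
[321.5 229.5  42.7] [0.55367653 0.13456056 0.11      ] dia 0.05843954189956676
[319.5 220.5  45.1] [0.54749908 0.13249372 0.11      ] dia 0.061300241126863685
[322.5 235.5  48.4] [0.55786874 0.13572698 0.11      ] dia 0.06656453289688698
[322.5 216.5  48.4] [0.5444829  0.13420036 0.11      ] dia 0.06559257221352295
[323.5 209.5  48.4] [0.53957168 0.1343181  0.11      ] dia 0.06524618030434472
[314.5 210.5  41.8] [0.54094514 0.12836995 0.11      ] dia 0.05637961497281702
[332.5 207.5  39.5] [0.53751391 0.1401745  0.11      ] dia 0.05316372079543856
```

{"op": "move_arm", "data": {"plan": [[[0,-1,0,0,0,0,1],[0,-1,0,0,0,0,1],[0,-1,0,0,0,0,1],[0,-1,0,0,0,0,1],[0,-1,0,0,0,0,1],[0,-1,0,0,0,0,1],[0,-1,0,0,0,0,1],[0,-0.9,0,0,0,0,1],[0,0,0,0,0,0,1],[0,0,0,0,0,0,1]]]}}

```text
clock: 29.75
position: [0.5702, -0.0219, 0.2327]
tool_rot: [3.141, -0.001, -3.028]
force: [0.0, 0.1, -0.0]
grip_width: 0.0853
finger_force: 0.0
```

```bash
cat > bar.py <<'E'
from h import *
w=cam('wrist'); s=observe(); print(s['clock'],s['position'],s['tool_rot'])
save(w,'w9_%d'%(s['clock']*100))
m=(w['color'].max(2)<35).astype(np.uint8); m[330:]=0
n,l,st,ce=cv2.connectedComponentsWithStats(m)
for k in np.argsort(-st[1:,4])[:2]+1:
    p=np.argwhere(l==k)[:,::-1].astype(np.float32); r=cv2.minAreaRect(p); b=onz(w,*r[0],.164); d=b[:2]-s['position'][:2]; y=s['tool_rot'][2]
    print(st[k],r,b,'x_t,y_t',d@[np.cos(y),np.sin(y)],d@[np.sin(y),-np.cos(y)])
E
python3 bar.py
```

```text
29.8 [ 0.57020279 -0.02132597  0.23279131] [ 3.14121667e+00 -6.10895469e-04 -3.02663666e+00]
[ 315  170   23  158 3166] ((326.0, 248.5), (157.0, 22.0), 90.0) [ 0.56382907 -0.02082893  0.164     ] x_t,y_t 0.006274637215084506 0.0012248425206154625
[  32  251   22   79 1041] ((39.68474197387695, 290.89093017578125), (78.62145233154297, 18.359209060668945), 83.8844985961914) [ 0.60869376 -0.18342627  0.164     ] x_t,y_t -0.01964353679220644 -0.16544543698309286
```

{"op": "move_arm", "data": {"plan": [[[0.1,0.05,0.7,0,0,0,1],[0,0,0.8,0,0,0,1],[0,0,0.8,0,0,0,1],[0,0,0.8,0,0,0,1],[0,0,0.8,0,0,0,1],[0,0,0.5,0,0,0,1],[0,0,0.15,0,0,0,1],[0,0,0,0,0,0,1],[0,0,0,0,0,0,-1],[0,0,0,0,0,0,-1]]], "grip_force": 25}}

```text
clock: 30.8
position: [0.5687, -0.0211, 0.1427]
tool_rot: [-3.142, 0.001, -3.027]
force: [0.6, -0.4, -1.2]
grip_width: 0.0592
finger_force: 0.0
```

{"op": "move_arm", "data": {"plan": [[[0,0,0,0,0,0,-1],[0,0,0,0,0,0,-1],[0,0,0,0,0,0,-1],[0,0,0,0,0,0,-1],[0,0,0,0,0,0,-1],[0,0,0,0,0,0,-1],[0,0,0,0,0,0,-1],[0,0.1,0,0,0,0,-1],[0,0.2,0,0,0,0,-1],[0,0.3,0,0,0,0,-1]]]}}

```text
clock: 31.8
position: [0.5672, -0.0097, 0.1423]
tool_rot: [-3.141, 0.001, -3.028]
force: [0.4, -2.4, 5.4]
grip_width: 0.0111
finger_force: 27.4
```

{"op": "move_arm", "data": {"plan": [[[0,0.5,0,0,0,0,-1],[0,0.65,0,0,0,0,-1],[0,0.7,0,0,0,0,-1],[0,0.7,0,0,0,0,-1],[0,0.7,0,0,0,0,-1],[0,0.7,0,0,0,0,-1],[0,0.7,0,0,0,0,-1],[0,0.6,0,0,0,0,-1],[0,0.5,0,0,0,0,-1],[0,0.3,0,0,0,0,-1]]]}}

```text
clock: 32.8
position: [0.5544, 0.1132, 0.1424]
tool_rot: [3.141, 0.003, -3.026]
force: [12.4, -0.7, -3.1]
grip_width: 0.0118
finger_force: 26.9
```

{"op": "move_arm", "data": {"plan": [[[0,0.1,0,0,0,0,-1],[0,0.1,0,0,0,0,-1],[0,0.05,0,0,0,0,-1],[0,0.05,0,0,0,0,-1],[0,0,0,0,0,0,-1],[0,0,0,0,0,0,-1],[0,0,0,0,0,0,-1],[0,0,0,0,0,0,-1],[0,0,0,0,0,0,-1],[0,0,0,0,0,0,-1]]]}}

```text
clock: 33.8
position: [0.5538, 0.1185, 0.1423]
tool_rot: [3.141, 0.003, -3.026]
force: [13.6, 1.6, -2.7]
grip_width: 0.0114
finger_force: 26.7
```

{"op": "move_arm", "data": {"plan": [[[0,0.05,0,0,0,0,-1],[0,0,0,0,0,0,-1],[0,0.05,0,0,0,0,-1],[0,0,0,0,0,0,-1],[0,0,0,0,0,0,-1],[0,0,0,0,0,0,-1],[0,0,0,0,0,0,-1],[0,0,0,0,0,0,-1],[0,0,0,0,0,0,-1],[0,0,0,0,0,0,-1]]]}}

```text
clock: 34.8
position: [0.5536, 0.1204, 0.1424]
tool_rot: [3.141, 0.003, -3.026]
force: [12.8, 1.4, -3.5]
grip_width: 0.0112
finger_force: 26.7
```

{"op": "move_arm", "data": {"plan": [[[0,0.05,0,0,0,0,-1],[0,0,0,0,0,0,-1],[0,0,0,0,0,0,-1],[0,0,0,0,0,0,-1],[0,0,0,0,0,0,-1],[0,0,0,0,0,0,-1],[0,0,0,0,0,0,-1],[0,0,0,0,0,0,-1],[0,0,0,0,0,0,-1],[0,0,0,0,0,0,-1]]]}}

```text
clock: 35.8
position: [0.5535, 0.1214, 0.1423]
tool_rot: [3.141, 0.003, -3.026]
force: [12.7, 0.4, -2.2]
grip_width: 0.0117
finger_force: 26.7
```

{"op": "move_arm", "data": {"plan": [[[0,0.05,0,0,0,0,-1],[0,0,0,0,0,0,-1],[0,0.05,0,0,0,0,-1],[0,0,0,0,0,0,-1],[0,0,0,0,0,0,-1],[0,0,0,0,0,0,-1],[0,0,0,0,0,0,-1],[0,0,0,0,0,0,-1],[0,0,0,0,0,0,-1],[0,0,0,0,0,0,-1]]]}}

```text
clock: 36.8
position: [0.5533, 0.1234, 0.1423]
tool_rot: [3.141, 0.003, -3.026]
force: [13.2, 1.0, -3.8]
grip_width: 0.0111
finger_force: 26.7
```

{"op": "move_arm", "data": {"plan": [[[0,0.05,0,0,0,0,-1],[0,0,0,0,0,0,-1],[0,0,0,0,0,0,-1],[0,0,0,0,0,0,-1],[0,0,0,0,0,0,-1],[0,0,0,0,0,0,-1],[0,0,0,0,0,0,-1],[0,0,0,0,0,0,-1],[0,0,0,0,0,0,-1],[0,0,0,0,0,0,-1]]]}}

```text
clock: 37.8
position: [0.5532, 0.1244, 0.1423]
tool_rot: [3.141, 0.004, -3.026]
force: [13.7, 0.3, -3.5]
grip_width: 0.0117
finger_force: 26.7
```

The guard seems to have started about 5 mm short of fully shut, since it hit the open stop early. I'll keep going to the shut stop.

{"op": "move_arm", "data": {"plan": [[[0,0.05,0,0,0,0,-1],[0,0,0,0,0,0,-1],[0,0.05,0,0,0,0,-1],[0,0,0,0,0,0,-1],[0,0,0,0,0,0,-1],[0,0,0,0,0,0,-1],[0,0,0,0,0,0,-1],[0,0,0,0,0,0,-1],[0,0,0,0,0,0,-1],[0,0,0,0,0,0,-1]]]}}

```text
clock: 38.8
position: [0.553, 0.1264, 0.1424]
tool_rot: [3.141, 0.004, -3.026]
force: [13.6, 0.6, -3.5]
grip_width: 0.0114
finger_force: 26.6
```

{"op": "move_arm", "data": {"plan": [[[0,0.05,0,0,0,0,-1],[0,0,0,0,0,0,-1],[0,0,0,0,0,0,-1],[0,0,0,0,0,0,-1],[0,0,0,0,0,0,-1],[0,0,0,0,0,0,-1],[0,0,0,0,0,0,-1],[0,0,0,0,0,0,-1],[0,0,0,0,0,0,-1],[0,0,0,0,0,0,-1]]]}}

```text
clock: 39.8
position: [0.5529, 0.1274, 0.1424]
tool_rot: [3.141, 0.004, -3.026]
force: [13.4, 0.1, -4.1]
grip_width: 0.0113
finger_force: 26.6
```

{"op": "move_arm", "data": {"plan": [[[0,0.05,0,0,0,0,-1],[0,0,0,0,0,0,-1],[0,0,0,0,0,0,-1],[0,0,0,0,0,0,-1],[0,0,0,0,0,0,-1],[0,0,0,0,0,0,-1],[0,0,0,0,0,0,-1],[0,0,0,0,0,0,-1],[0,0,0,0,0,0,-1],[0,0,0,0,0,0,-1]]]}}

```text
clock: 40.8
position: [0.5528, 0.1282, 0.1423]
tool_rot: [3.141, 0.004, -3.026]
force: [13.6, -0.0, -4.7]
grip_width: 0.0113
finger_force: 26.7
```

{"op": "move_arm", "data": {"plan": [[[0,0.05,0,0,0,0,-1],[0,0,0,0,0,0,-1],[0,0,0,0,0,0,-1],[0,0,0,0,0,0,-1],[0,0,0,0,0,0,-1],[0,0,0,0,0,0,-1],[0,0,0,0,0,0,-1],[0,0,0,0,0,0,-1],[0,0,0,0,0,0,-1],[0,0,0,0,0,0,-1]]]}}

```text
clock: 41.8
position: [0.5528, 0.1282, 0.1423]
tool_rot: [-3.141, 0.003, -3.027]
force: [14.2, -4.5, -3.4]
grip_width: 0.0113
finger_force: 26.7
```

Stop reached at y=.1282, as predicted: -.0208 + .149. I'll push half a millimetre more, ease off, release and rise.

{"op": "move_arm", "data": {"plan": [[[0,0.03,0,0,0,0,-1],[0,0,0,0,0,0,-1],[0,0,0,0,0,0,-1],[0,0,0,0,0,0,-1],[0,-0.06,0,0,0,0,-1],[0,0,0,0,0,0,1],[0,0,0,0,0,0,1],[0,0,0,0,0,0,1],[0,0,0,0,0,0,1],[0,0,0,0,0,0,1]]]}}

```text
clock: 42.8
position: [0.5511, 0.1274, 0.142]
tool_rot: [-3.142, -0.0, -3.027]
force: [-1.1, -0.7, -0.2]
grip_width: 0.0824
finger_force: 0.0
```

{"op": "move_arm", "data": {"plan": [[[0,0,-0.3,0,0,0,1],[0,0,-0.5,0,0,0,1],[0,0,-0.7,0,0,0,1],[0,0,-0.7,0,0,0,1],[0,0,-0.7,0,0,0,1],[0,0,-0.7,0,0,0,1],[0,0,-0.7,0,0,0,1],[0,0,-0.5,0,0,0,1],[0,0,0,0,0,0,1],[0,0,0,0,0,0,1]]]}}

```text
clock: 43.8
position: [0.5512, 0.1272, 0.2382]
tool_rot: [3.142, 0.0, -3.027]
force: [-0.4, -0.2, -0.1]
grip_width: 0.0855
finger_force: 0.0
```

```bash
python3 bar.py; python3 rim.py | head -8
python3 - <<'E'
from h import *
w=cam('wrist'); g=w['color'].max(2)
a=proj(w,[.5523,.135,.110]); v,u=int(a[1])+0,int(a[0]); print(a, g[v,u-75:u+76:3].tolist(), g[v-60:v+61:3,u+20].tolist())
E
```

```text
43.85 [0.55107563 0.12717182 0.23777856] [-3.14150378e+00 -4.56699978e-04 -3.02705556e+00]
[ 314  174   22  154 3005] ((324.5, 250.5), (153.0, 21.0), 90.0) [0.548056   0.12786264 0.164     ] x_t,y_t 0.0029208907729498233 0.0010313945693640233
[186 316  18  14 189] ((194.5, 322.5), (13.0, 17.0), 90.0) [0.60232279 0.05569789 0.164     ] x_t,y_t -0.04274284772991232 -0.07686249681411379
43.9 [0.55101279 0.127119   0.23757836]
[[339.0, 188.0], [328.0, 274.0], [378.0, 237.0], [289.0, 227.0]]
[333.87209037 232.43114292] [96, 97, 96, 97, 96, 96, 97, 97, 97, 97, 90, 99, 94, 92, 93, 96, 101, 100, 102, 4, 10, 14, 15, 11, 14, 12, 89, 101, 102, 101, 102, 101, 100, 101, 100, 95, 92, 94, 91, 99, 98, 96, 94, 95, 95, 95, 95, 95, 96, 95, 95] [94, 94, 97, 96, 96, 96, 96, 102, 99, 102, 101, 101, 100, 100, 100, 100, 101, 101, 100, 101, 100, 101, 101, 102, 100, 94, 94, 95, 95, 96, 95, 97, 102, 95, 96, 95, 96, 96, 95, 96, 96]
```

The bar stands at the shut stop. Through the pane, the rim edges are symmetric about the predicted centre. Handing in.

```bash
python3 -c "
from workcell import job_done; print(job_done())"
```

```text
the job is handed in; nothing more can be done
None
```

The job is handed in at about 44 s: by my last readings the small cup stands centred on the plinth and the guard is shut at its stop, but the hand-in returned no verdict.

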